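# Seat the pan support on the portable gas stove

## Task

The round pan support on the portable gas stove sits crooked, riding up on the stove's brass locating pin, which stands in front of the red spring catch. Push it round by one of its arms with a fingertip until one of its two red-edged rim notches meets the pin and drops over it, then press it down beside the pin until it snaps in under the catch and lies flat. Do not lift the pan support, and leave the molcajete, the pestle and the bowl where they stand.

Things in the scene. Friction and masses are not known exactly. Their poses are not given: they have to be found in the camera images.
- stove: Portable gas stove, fixed. Green shell 270 x 360 mm (its x by its y); origin on the burner's axis at ledge level, z up, x axis pointing from the burner axis to the locating pin. Its square steel deck, 250 mm wide, centred on the burner axis, is 80 mm above the origin and has a round well 186 mm wide for the dish of the pan support. Cartridge bay on its -y side, 125 to 235 mm out, 102 mm high.
- burner_top (a point): Centre of the top of the round aluminium burner, 71 mm in diameter, on the burner axis 94 mm above the stove's origin. The pan support's 74 mm central hole goes round it with 1.5 mm of play, so that the pan support turns about this axis.
- pin_top (a point): Centre of the top of the brass locating pin on the stove deck: 9 mm in diameter, 14 mm high, 101.5 mm from the burner axis along the stove's x.
- catch_mid (a point): Spring catch in a red housing on the deck, just outside the rim, behind the pin: two polished steel noses, 10 mm wide, 14.5 mm either side of the pin's line (this point is midway between their tips, 103 mm from the burner axis, 6 mm above the deck). They lean about 3 mm over the rim, yield outwards when the rim is pressed down past them (about 10 N), then snap over it.
- pan_support: Loose round pan support, 0.36 kg: black enamelled drip pan 216 mm in diameter, flat rim 3 mm thick, the dish sloping inward to 9 mm below the rim. Origin on its axis at the rim's underside, z up. At the start it is tilted, its rim up on the pin on one side and on the deck on the other. Seated, it is level, its origin 80 mm above the stove's origin. It turns with about 2 N at an arm.
- prong_top (a point): Middle of the top edge of the pan support's +x arm, 70 mm from its axis, 28 mm above its origin. Four such upright steel arms stand along its +x, +y, -x and -y: each a straight radial bar 5 mm thick, 42 to 98 mm from the axis, lower edge 16 mm above the origin, on two thin legs (at 50 and 89 mm from the axis).
- notch_a (a point): Middle of the rim notch at the outer end of the +x arm, on the rim's upper face, 101.5 mm from the axis, 3 mm above the origin's level. The notch, edged in red enamel, is 14 mm wide and 13 mm deep. At the start the nearer notch is 25 to 90 degrees from the pin, either way. Over the pin the rim drops from 14 to some 9 mm above the deck, on to the catch noses, and the pin stops further turning.
- notch_b (a point): The same for the equal notch at the outer end of the -x arm; either notch may go on the pin.
- molcajete: Bystander: dark stone mortar on three feet, 216 mm in diameter, 125 mm high, 4.5 kg; origin at the centre of its underside.
- pestle: Bystander: wooden pestle standing upright on its broad end, 52 mm in diameter, 192 mm high; origin at the centre of its underside.
- bowl: Bystander: aluminium mixing bowl, 220 mm in diameter, 85 mm high; origin at the centre of its underside.

How it is judged:
By the outcome, as a careful person would: the job done as asked, in the order asked, and still so for the second after the job is handed in, with the robot touching nothing.
It also fails if it takes over 48 s, if anything falls off the work surface, if the arm or the gripper's body presses on something with over 40 N, if the wrist force passes 120 N, or if a joint passes its speed limit or range.

## Robot

A 6-joint arm with a two-finger parallel gripper is mounted at the origin on the work surface. World frame = base frame: x ahead of the robot, y to its left, z up, the work surface at z = 0. Lengths are in m, angles in degrees, forces in N, time in s.
With the tool pointing down it reaches from about 0.3 to 0.75 m from the base axis. Payload 8.5 kg.
Tool frame: the origin (TCP) lies on the centre line of the jaws, within the pads' length; the fingertips stand 22 mm ahead of it and the grasp point (between the pads) lies 3 mm ahead of it (env.tip_reach is the distance from the TCP to the fingertips, in m); y points along the fingers, z is the direction in which the jaws open and shut, and the axes are right-handed (so a half turn about y gives the same grasp; the last joint's range is limited). The gripper opens to 85 mm and grips with 20 to 120 N. Pads are 22 mm wide; open, the fingers measure 114 mm over their backs; the gripper's body (76 mm by 85 mm) begins 54 mm behind the grasp point. The pads swing forward as they close: fully open they stand 13 mm farther back than shut.
Start: joints at [62.263, 21.807, 74.336, -0, 83.858, -12.336], TCP at [0.146, 0.53, 0.253] pointing down, gripper open.
Joint ranges: [-178.18, 178.18], [-50.72, 133.34], [12.68, 142.11], [-81.47, 261.47], [9.98, 163.14], [-165.26, 165.26]. Speed limits (degrees/s): [136.94, 136.94, 180, 180, 180, 180].

## Interface

Orientations are given as a 3x3 rotation matrix whose columns are the frame's x, y, z axes.
In Python, from rig import env, get_image gives the robot as it stands. The module is installed in compiled form; this text tells all that it offers.
- The arm moves only by the tool carry_out, never from a script. Its argument "targets" is a list that holds one entry, the list of rows, each a list of 7 numbers: the closure, from 0 (fully open) to 1 (shut), then the shift along the world's x, y, z in mm, then the turn, a rotation vector about the world's x, y, z in degrees. In form: [[[claw, dx, dy, dz, ax, ay, az], ...]]. A call has 1 to 20 rows; each row is the pose to reach, as a shift and turn from the pose commanded when the call began; what a row does not reach only later rows make up. A row lasts 1/12 s, in which the tool goes at most 41.7 mm and 7.16 degrees, less where a joint would pass 70% of its speed; a pose out of reach is approached as far as the arm can. A call with a gripper value outside its range is refused whole. The fingers move at their own pace and stop on an object; "squeeze" is the grip in N (left out, the last holds). Time passes only in rows, so rows that repeat a pose let the fingers close. It gives the time, the measured TCP pose, the force and the opening at its end, in the units of the state.
- env.observe(): the state, without advancing time (a new reading comes with each control period).
- get_image(name): name is "side" or "top" or "wrist"; returns a dict with "img" (480x640x3 uint8, red, green, blue), "fx", "fy", "cx", "cy" (pixels), "rvec" (rotation vector, rad) and "tvec" (3), from world to camera coordinates, as OpenCV has them. Camera axes: x right, y down, z forward; pixel columns grow to the right and rows downward; lengths in m; the calibration is good to about 2 mm. The wrist camera is an equidistant fisheye: a pixel r from the principal point sees the ray r / f radians off the axis. A picture is of the moment at which its call begins. There is no depth.
- env.close_job(): hands the job in, once; it reports no verdict.
The state is a dict: "time_s": time; "q": joint angles; "qvel": joint speeds; "joint_efforts": joint torques, N m; "position": TCP position; "tool_rot": TCP orientation; "ft_force": force on the tool from outside, world axes, zero at the start; "wrist_torque": the same for the moment, N m; "grip_width": finger opening in m.
Only numpy, scipy, OpenCV 4.12 (cv2) and the standard library are available. Lean on these libraries where they do the work, as an engineer would, in place of code of your own. Each camera call takes 0.05 s, during which the arm holds its last target.

## Working session

There is one attempt and no reset: what is moved stays moved. The work goes in short steps, Python scripts to look and compute and a tool call to move; the robot and the scene stay as the last step left them, time stands still between calls to the robot, and variables do not carry over. Pictures are saved under pics/ and viewed, and the job is handed in when it is done.

Besides the shell and the picture viewer there is one more tool, called after "Call:" in YAML: its name, and indented under it one key for each argument. carry_out: Moves the arm, as the interface text tells. Its arguments: {"type":"object","properties":{"targets":{"type":"array"},"squeeze":{"type":"number"}},"required":["targets"]}

```bash
mkdir -p pics; cat > h.py <<'E'
import numpy as np, cv2
from rig import env, get_image
def save(im,fn): cv2.imwrite('pics/'+fn, cv2.cvtColor(im,cv2.COLOR_RGB2BGR))
def ray(c,u,v):
    R,_=cv2.Rodrigues(np.array(c['rvec'],float)); t=np.array(c['tvec'],float).reshape(3)
    d=R.T@np.array([(u-c['cx'])/c['fx'],(v-c['cy'])/c['fy'],1.]); return -R.T@t, d
def onplane(c,u,v,z):
    o,d=ray(c,u,v); return o+d*(z-o[2])/d[2]
def proj(c,P):
    K=np.array([[c['fx'],0,c['cx']],[0,c['fy'],c['cy']],[0,0,1.]])
    return cv2.projectPoints(np.atleast_2d(np.array(P,float)),np.array(c['rvec'],float),np.array(c['tvec'],float),K,None)[0].reshape(-1,2)
E
python3 - <<'E'
from h import *
import pickle
s=env.observe(); print({k:np.round(v,3).tolist() for k,v in s.items()})
d={}
for n in ['top','side','wrist']:
    c=get_image(n); d[n]=c; save(c['img'],n+'0.png'); print(n,c['fx'],c['cx'],c['cy'],np.round(c['rvec'],3),np.round(c['tvec'],3))
pickle.dump(d,open('d0.pkl','wb'))
E
```

```text
{'time_s': 0.0, 'q': [62.265, 21.842, 74.386, 0.0, 83.858, -12.335], 'qvel': [0.031, -0.068, -0.005, -0.059, 0.081, 0.112], 'joint_efforts': [-0.001, -44.845, -23.128, -0.0, 0.005, -0.0], 'position': [0.146, 0.53, 0.253], 'tool_rot': [[0.964, -0.001, 0.266], [-0.266, -0.001, 0.964], [-0.0, -1.0, -0.001]], 'ft_force': [0.262, 0.07, -0.154], 'wrist_torque': [0.03, -0.008, 0.007], 'grip_width': 0.085}
top 496.450773131539 315.47213687818567 231.4160341529181 [ 2.211 -2.167  0.081] [-0.041  0.538  1.2  ]
side 612.6561763717677 327.0837624663994 234.92247042644237 [ 0.353 -2.793  1.202] [0.515 0.164 1.54 ]
wrist 371.64829954431775 318.8212964576462 238.0994944964353 [-2.29  -1.744 -0.276] [-0.55 -0.04  0.38]
```

View pics/top0.png

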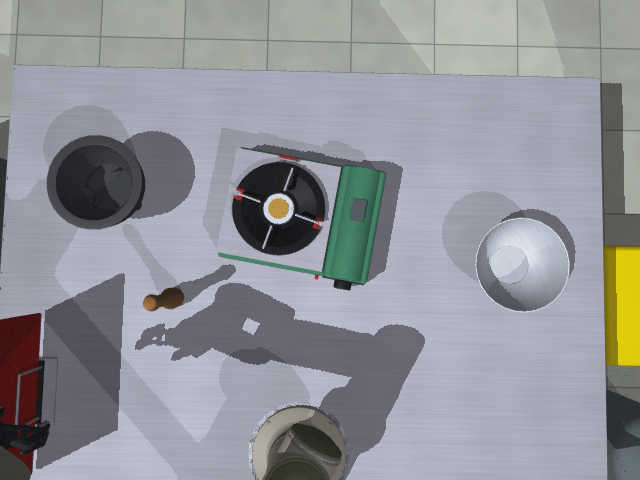

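View pics/side0.png

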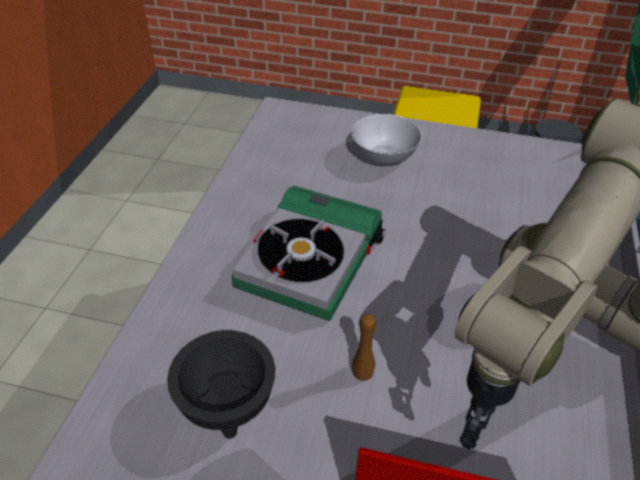

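View pics/wrist0.png

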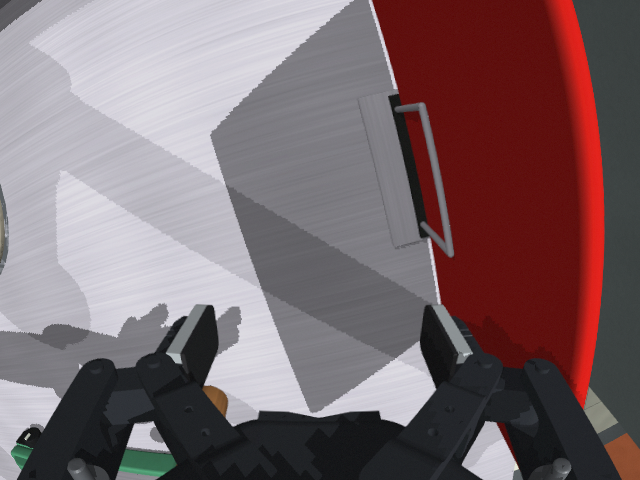

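The top view shows the stove with its red catch at about (289,157), on the side away from the robot. The red notches are at about (238,195) and (318,226), and the burner at (278,208). I'll zoom in.

```bash
python3 - <<'E'
from h import *
import pickle
d=pickle.load(open('d0.pkl','rb'))
a=d['top']['img'][140:300,210:400]; a=cv2.resize(a,None,fx=4,fy=4,interpolation=cv2.INTER_CUBIC)
b=d['side']['img'][180:320,220:390]; b=cv2.resize(b,None,fx=4,fy=4,interpolation=cv2.INTER_CUBIC)
save(a[:600],'zt.png'); save(b,'zs.png')
for n,(x0,y0,x1,y1) in dict(top=(210,140,400,300),side=(220,180,390,320)).items():
    im=d[n]['img'].astype(int); r,g,bl=im[...,0],im[...,1],im[...,2]
    m=((r>110)&(r>g*1.7+15)&(r>bl*1.7+15)).astype(np.uint8); mm=np.zeros_like(m); mm[y0:y1,x0:x1]=m[y0:y1,x0:x1]
    k,l,st,ce=cv2.connectedComponentsWithStats(mm)
    for i in range(1,k): print(n,st[i],ce[i].round(1))
E
```

```text
top [279 156  19   5  33] [288.1 157.5]
top [237 188   7   6  21] [240.2 189.9]
top [234 196   8   5  24] [237.9 197.6]
top [317 218   1   1   1] [317. 218.]
top [319 218   1   1   1] [319. 218.]
top [313 223   7   7  23] [315.7 226.3]
top [315 275   3   4  11] [315.9 276.6]
side [323 227   5   3   7] [325.1 228.1]
side [368 246   3   5  11] [368.8 247.7]
side [368 252   2   1   2] [368.5 252. ]
side [280 271   3   4   9] [281.1 272.3]
```

View pics/zt.png

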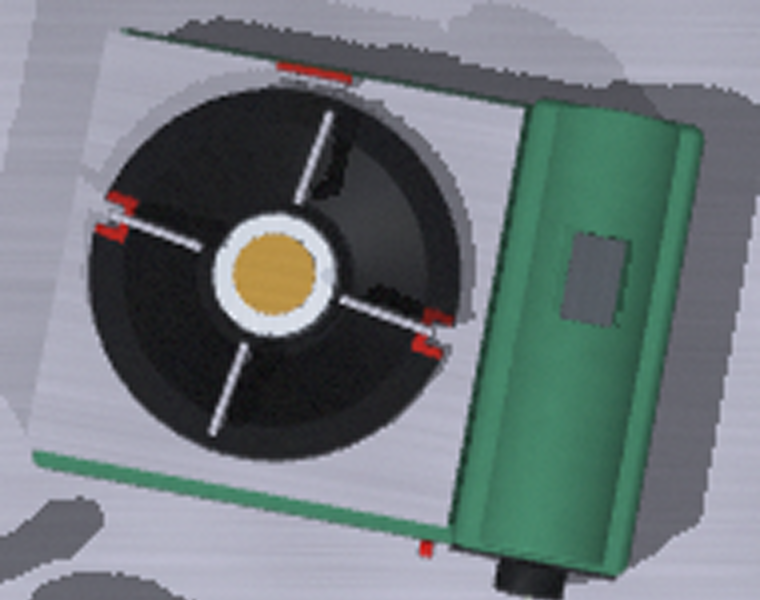

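View pics/zs.png

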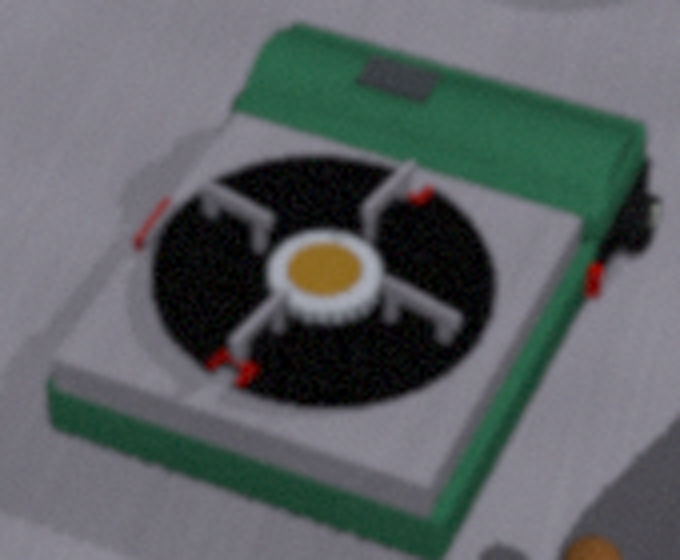

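```bash
cat >> h.py <<'E'
def tri(pts):
    A=np.zeros((3,3));b=np.zeros(3)
    for c,u,v in pts:
        o,d=ray(c,u,v); d/=np.linalg.norm(d); M=np.eye(3)-np.outer(d,d); A+=M; b+=M@o
    return np.linalg.solve(A,b)
def masks(im,kind):
    im=im.astype(int); r,g,b=im[...,0],im[...,1],im[...,2]
    if kind=='yel': return ((r>130)&(r>b*1.8)&(g>b*1.3)&(g>r*0.6)).astype(np.uint8)
    if kind=='red': return ((r>110)&(r>g*1.7+15)&(r>b*1.7+15)).astype(np.uint8)
def blobs(m,box,minA=5):
    x0,y0,x1,y1=box; mm=np.zeros_like(m); mm[y0:y1,x0:x1]=m[y0:y1,x0:x1]
    k,l,st,ce=cv2.connectedComponentsWithStats(mm)
    return [(st[i,4],ce[i]) for i in range(1,k) if st[i,4]>=minA]
E
python3 - <<'E'
from h import *
import pickle
d=pickle.load(open('d0.pkl','rb')); T,S=d['top'],d['side']
by=blobs(masks(T['img'],'yel'),(210,140,400,300)); bs=blobs(masks(S['img'],'yel'),(220,180,390,320)); print(by,bs)
P=tri([(T,*max(by,key=lambda a:a[0])[1]),(S,*max(bs,key=lambda a:a[0])[1])]); print('burner',P, proj(T,P),proj(S,P))
# table/deck corner checks: deck corner top near (240,148),(219,256) 
Z=P[2]-.014
for n,(u,v) in dict(c1=(240.3,147.8),c2=(219,254)).items(): print(n,onplane(T,u,v,Z))
cat=onplane(T,288.1,157.5,Z+.008); v=cat-P; print('catch',cat,np.linalg.norm(v[:2]),np.degrees(np.arctan2(v[1],v[0])))
na=onplane(T,239,193.7,Z+.008); nb=onplane(T,317,226,Z+.008)
for q in(na,nb):
    v=q-P; print('notch',q,np.linalg.norm(v[:2]),np.degrees(np.arctan2(v[1],v[0])))
for (u,v) in [((300-0)/4+210,200/4+140),(330/4+210,112/4+140),(213/4+210,433/4+140),(246/4+210,345/4+140),(115/4+210,214/4+140),(201/4+210,247/4+140),(341/4+210,298/4+140),(430/4+210,330/4+140)]:
    q=onplane(T,u,v,Z+.036);w=q-P; print('arm',q.round(4),np.linalg.norm(w[:2]).round(4),np.degrees(np.arctan2(w[1],w[0])).round(1))
# stove axis via cartridge green & front strip line
f1=onplane(T,35/4+210,452/4+140,Z);f2=onplane(T,450/4+210,530/4+140,Z);w=f1-f2;print('front edge dir (stove y)',f1,f2,np.degrees(np.arctan2(w[1],w[0]))-90)
f1=onplane(T,122/4+210,28/4+140,Z);f2=onplane(T,525/4+210,100/4+140,Z);w=f1-f2;print('back edge dir',f1,f2,np.degrees(np.arctan2(w[1],w[0]))-90)
for n,(u,v) in dict(bowl=(521,264),mol=(96,182),pest=(152,303)).items(): print(n,onplane(T,u,v,.1))
E
```

```text
[(np.int32(303), array([278.08580858, 208.1320132 ]))] [(np.int32(162), array([300.79012346, 246.7962963 ]))]
burner [0.58592261 0.05774655 0.09386953] [[278.09484103 208.1933204 ]] [[300.73358814 246.7873606 ]]
c1 [0.72874173 0.15129675 0.07986953]
c2 [0.47786871 0.1931425  0.07986953]
catch [0.70621786 0.03777217 0.08786953] 0.12194229505917129 -9.427641646196507
notch [0.61862562 0.14983795 0.08786953] 0.097725703774555 70.44929753391943
notch [ 0.54698564 -0.03290591  0.08786953] 0.09866082100751596 -113.24444709795279
arm [0.6252 0.0415 0.1159] 0.0425 -22.4
arm [0.6761 0.0257 0.1159] 0.0957 -19.6
arm [0.4921 0.0873 0.1159] 0.0984 162.5
arm [0.5421 0.07   0.1159] 0.0455 164.3
arm [0.6151 0.1462 0.1159] 0.0931 71.7
arm [0.5973 0.0969 0.1159] 0.0408 73.9
arm [0.5698 0.017  0.1159] 0.0438 -111.5
arm [ 0.5527 -0.0337  0.1159] 0.0973 -110.0
front edge dir (stove y) [0.48017527 0.19379864 0.07986953] [ 0.43980423 -0.04781728  0.07986953] -9.485788741999698
back edge dir [0.73066239 0.15088363 0.07986953] [ 0.69272854 -0.08720565  0.07986953] -9.052627753125762
bowl [ 0.46833541 -0.5005932   0.1       ]
mol [0.63723854 0.47730566 0.1       ]
pest [0.36371527 0.3371042  0.1       ]
```

Call:
carry_out:
  targets:
    - [[1,0,0,60,0,0,0],[1,0,0,60,0,0,0],[1,60,-54,60,0,0,10],[1,90,-82,60,0,0,15],[1,120,-109,60,0,0,20],[1,150,-136,60,0,0,25],[1,180,-163,60,0,0,30],[1,210,-190,60,0,0,36],[1,240,-218,60,0,0,42],[1,270,-245,60,0,0,48],[1,300,-272,60,0,0,54],[1,330,-300,60,0,0,60],[1,360,-327,60,0,0,66],[1,390,-354,60,0,0,72],[1,415,-377,60,0,0,79],[1,439,-398,60,0,0,86],[1,439,-398,30,0,0,86],[1,439,-398,0,0,0,86],[1,439,-398,0,0,0,86],[1,439,-398,0,0,0,86]]

```text
time_s: 1.82
position: [0.5845, 0.1323, 0.2526]
tool_rot: [[0.332, -0.004, -0.943], [0.943, 0.0, 0.332], [-0.001, -1.0, 0.003]]
ft_force: [-0.6, 0.0, 0.3]
grip_width: -0.0003
```

```bash
python3 - <<'E'
from h import *
s=env.observe(); print({k:np.round(v,3).tolist() for k,v in s.items()}, env.tip_reach)
for n in ['top','side','wrist']:
    c=get_image(n); im=c['img']
    if n=='top': im=cv2.resize(im[140:300,210:400],None,fx=3.5,fy=3.5)
    if n=='side': im=cv2.resize(im[150:330,200:430],None,fx=3,fy=3)
    save(im,n+'1.png')
E
```

```text
{'time_s': 1.817, 'q': [1.438, 26.952, 65.979, 0.011, 87.274, -159.143], 'qvel': [1.236, -2.903, -3.71, -0.066, 0.735, -0.023], 'joint_efforts': [-1.366, -45.988, -21.605, -0.047, -0.241, -0.017], 'position': [0.585, 0.132, 0.253], 'tool_rot': [[0.332, -0.004, -0.943], [0.943, 0.0, 0.332], [-0.001, -1.0, 0.003]], 'ft_force': [-0.649, 0.048, 0.333], 'wrist_torque': [0.03, 0.012, -0.038], 'grip_width': -0.0} 0.022
```

View pics/top1.png

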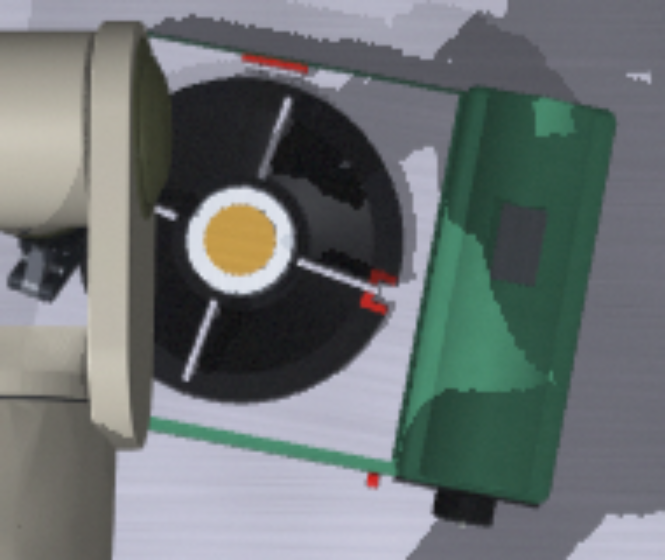

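View pics/side1.png

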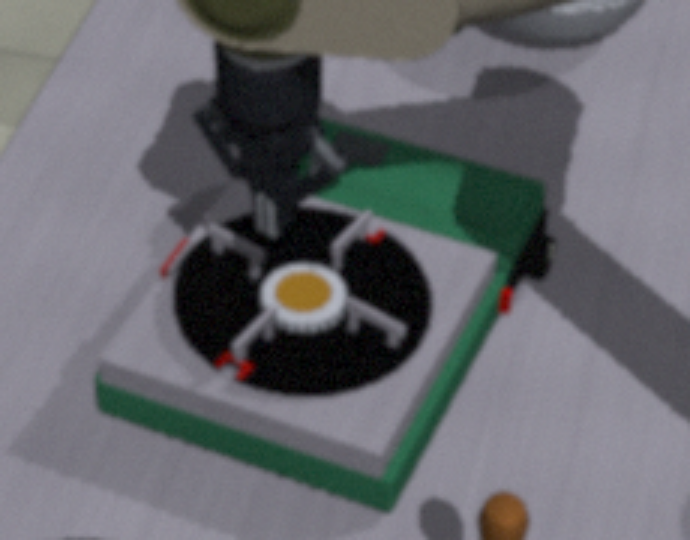

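View pics/wrist1.png

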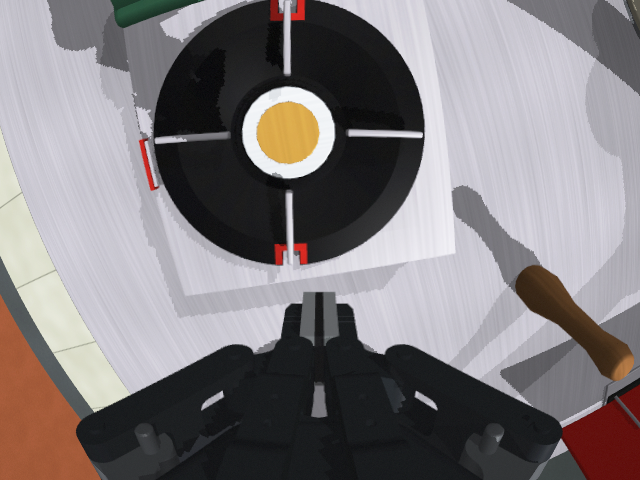

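Call:
carry_out:
  targets:
    - [[1,0,0,-35,0,0,0],[1,0,0,-70,0,0,0],[1,0,0,-100,0,0,0],[1,0,0,-118,0,0,0],[1,0,0,-128,0,0,0],[1,0,0,-128,0,0,0],[1,3,-1,-128,0,0,0],[1,6,-2,-128,0,0,0]]

```text
time_s: 2.63
position: [0.5921, 0.1305, 0.1275]
tool_rot: [[0.332, 0.004, -0.943], [0.943, 0.0, 0.332], [0.001, -1.0, -0.003]]
ft_force: [-0.4, 1.0, 0.6]
grip_width: -0.0
```

```bash
python3 - <<'E'
from h import *
s=env.observe(); print({k:np.round(s[k],4).tolist() for k in ['time_s','position','ft_force','q']})
for n in ['side','wrist']:
    c=get_image(n); im=c['img']
    if n=='side': im=cv2.resize(im[180:320,220:390],None,fx=4,fy=4)
    save(im,n+'2.png')
E
```

```text
{'time_s': 2.6333, 'position': [0.5921, 0.1305, 0.1275], 'ft_force': [-0.3784, 0.9626, 0.6335], 'q': [1.2553, 33.6505, 75.8426, 0.0042, 70.2985, -159.3767]}
```

View pics/side2.png

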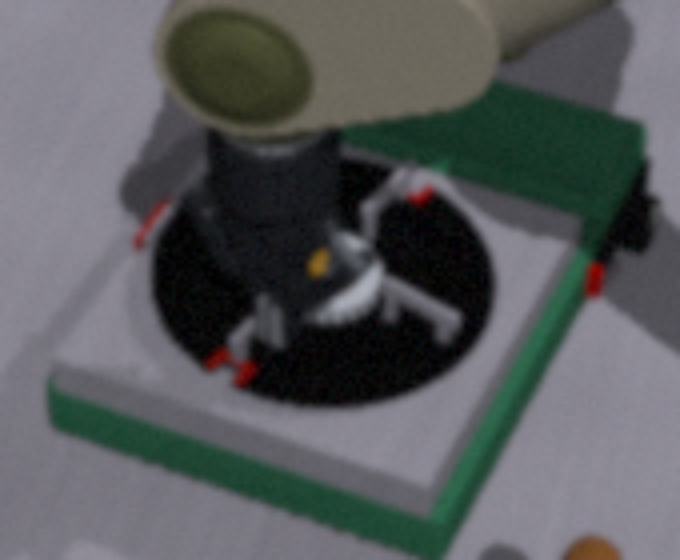

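View pics/wrist2.png

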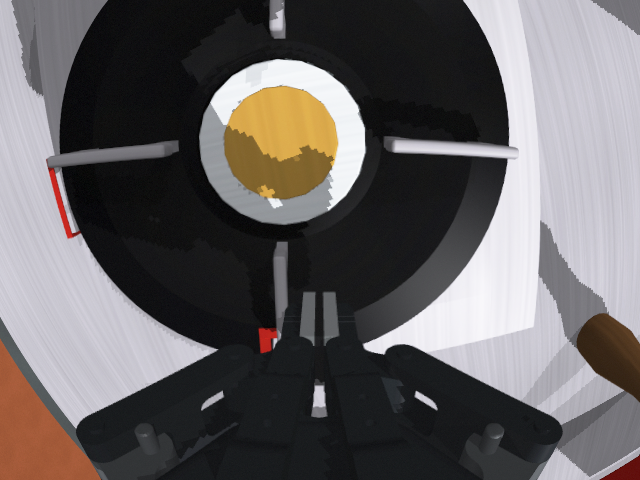

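```bash
python3 - <<'E'
import numpy as np
r=np.array([5.1,72.3])
for D in list(range(0,96,3)):
    a=np.radians(-D); R=np.array([[np.cos(a),-np.sin(a)],[np.sin(a),np.cos(a)]]); d=R@r-r
    print(-D,d.round(0).tolist(),end=' ')
E
```

```text
0 [0.0, 0.0] -3 [4.0, -0.0] -6 [8.0, -1.0] -9 [11.0, -2.0] -12 [15.0, -3.0] -15 [19.0, -4.0] -18 [22.0, -5.0] -21 [26.0, -7.0] -24 [29.0, -8.0] -27 [32.0, -10.0] -30 [35.0, -12.0] -33 [39.0, -14.0] -36 [42.0, -17.0] -39 [44.0, -19.0] -42 [47.0, -22.0] -45 [50.0, -25.0] -48 [52.0, -28.0] -51 [54.0, -31.0] -54 [56.0, -34.0] -57 [58.0, -37.0] -60 [60.0, -41.0] -63 [62.0, -44.0] -66 [63.0, -48.0] -69 [64.0, -51.0] -72 [65.0, -55.0] -75 [66.0, -59.0] -78 [67.0, -62.0] -81 [67.0, -66.0] -84 [67.0, -70.0] -87 [67.0, -74.0] -90 [67.0, -77.0] -93 [67.0, -81.0]
```

Call:
carry_out:
  targets:
    - [[1,4,0,0,0,0,-3],[1,8,-1,0,0,0,-6],[1,11,-2,0,0,0,-9],[1,15,-3,0,0,0,-12],[1,19,-4,0,0,0,-15],[1,22,-5,0,0,0,-18],[1,26,-7,0,0,0,-21],[1,29,-8,0,0,0,-24],[1,32,-10,0,0,0,-27],[1,35,-12,0,0,0,-30],[1,35,-12,0,0,0,-30]]

```text
time_s: 3.65
position: [0.6263, 0.1184, 0.1266]
tool_rot: [[0.761, 0.001, -0.649], [0.649, 0.001, 0.761], [0.001, -1.0, -0.0]]
ft_force: [-2.9, 2.3, 3.5]
grip_width: 0.0
```

```bash
python3 - <<'E'
from h import *
s=env.observe(); print({k:np.round(s[k],4).tolist() for k in ['time_s','position','ft_force','q']})
for n in ['side','wrist']:
    c=get_image(n); im=c['img']
    if n=='side': im=cv2.resize(im[180:320,220:390],None,fx=4,fy=4)
    save(im,n+'3.png')
E
```

```text
{'time_s': 3.65, 'position': [0.6263, 0.1184, 0.1266], 'ft_force': [-2.87, 2.2552, 3.5234], 'q': [0.0723, 36.5494, 70.1565, 0.0379, 73.2317, -130.4194]}
```

View pics/side3.png

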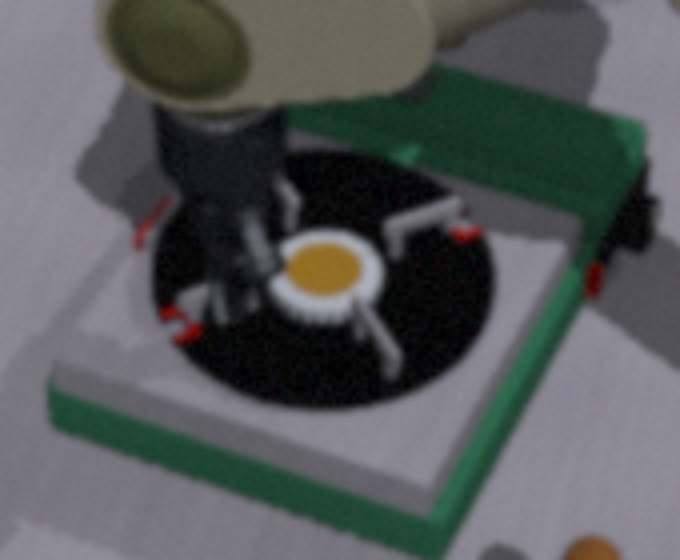

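View pics/wrist3.png

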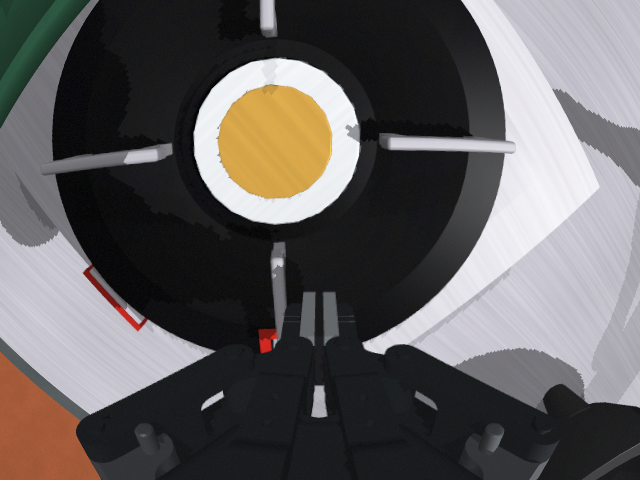

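Call:
carry_out:
  targets:
    - [[1,4,-2,1,0,0,-3],[1,7,-5,2,0,0,-6],[1,9,-7,2,0,0,-9],[1,12,-10,2,0,0,-12],[1,15,-13,2,0,0,-15],[1,17,-16,2,0,0,-18],[1,19,-19,2,0,0,-21],[1,21,-22,2,0,0,-24],[1,23,-25,2,0,0,-27],[1,25,-29,2,0,0,-30],[1,27,-32,2,0,0,-33],[1,28,-36,2,0,0,-36],[1,29,-39,2,0,0,-39],[1,29,-39,2,0,0,-39]]

```text
time_s: 4.92
position: [0.6553, 0.0788, 0.1274]
tool_rot: [[1.0, 0.001, -0.027], [0.027, -0.0, 1.0], [0.001, -1.0, -0.0]]
ft_force: [0.6, 0.9, -0.3]
grip_width: 0.0
```

```bash
python3 - <<'E'
from h import *
s=env.observe(); print({k:np.round(s[k],4).tolist() for k in ['time_s','position','ft_force','q']})
for n in ['side','wrist']:
    c=get_image(n); im=c['img']
    if n=='side': im=cv2.resize(im[180:320,220:390],None,fx=4,fy=4)
    save(im,n+'4.png')
E
```

```text
{'time_s': 4.9167, 'position': [0.6553, 0.0788, 0.1274], 'ft_force': [0.5965, 0.9079, -0.2523], 'q': [-3.3925, 38.6026, 65.78, -0.0098, 75.5819, -94.9311]}
```

View pics/side4.png

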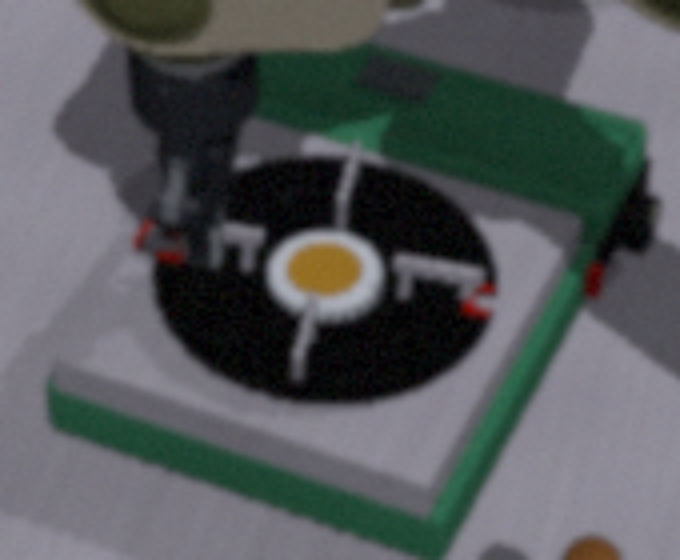

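View pics/wrist4.png

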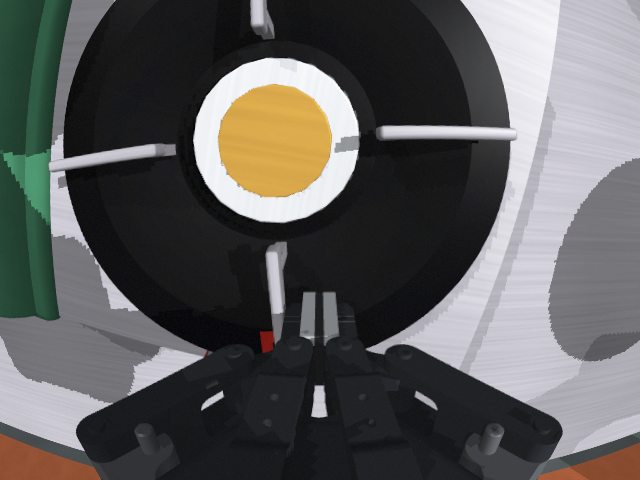

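Call:
carry_out:
  targets:
    - [[1,1,-2,0,0,0,-2],[1,1,-4,0,0,0,-3],[1,2,-6,0,0,0,-5],[1,2,-8,0,0,0,-6],[1,2,-10,0,0,0,-8],[1,2,-10,0,0,0,-8]]

```text
time_s: 5.52
position: [0.6572, 0.069, 0.1275]
tool_rot: [[0.994, 0.001, 0.112], [-0.112, -0.0, 0.994], [0.001, -1.0, -0.0]]
ft_force: [1.4, 2.1, 1.3]
grip_width: -0.0
```

```bash
python3 - <<'E'
from h import *
s=env.observe(); print({k:np.round(s[k],4).tolist() for k in ['time_s','position','ft_force','q']})
for n in ['side','wrist']:
    c=get_image(n); im=c['img']
    if n=='side': im=cv2.resize(im[180:320,220:390],None,fx=4,fy=4)
    save(im,n+'5.png')
E
```

```text
{'time_s': 5.5167, 'position': [0.6572, 0.069, 0.1275], 'ft_force': [1.3934, 2.1233, 1.3424], 'q': [-4.2438, 38.6711, 65.622, -0.0018, 75.6647, -87.83]}
```

View pics/side5.png

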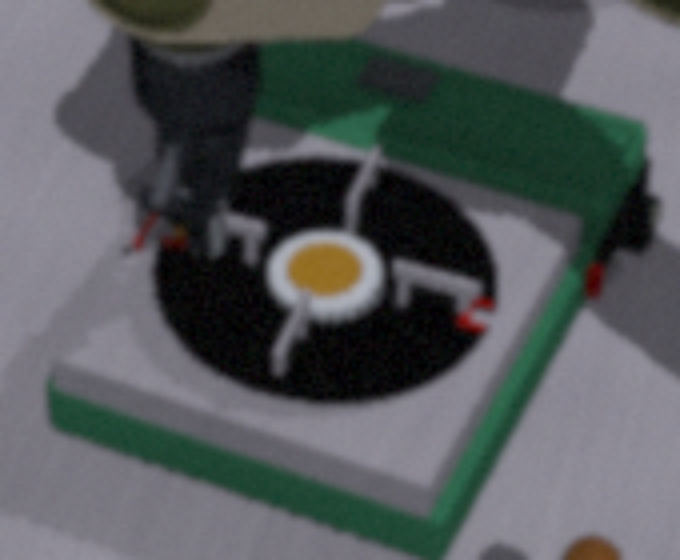

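View pics/wrist5.png

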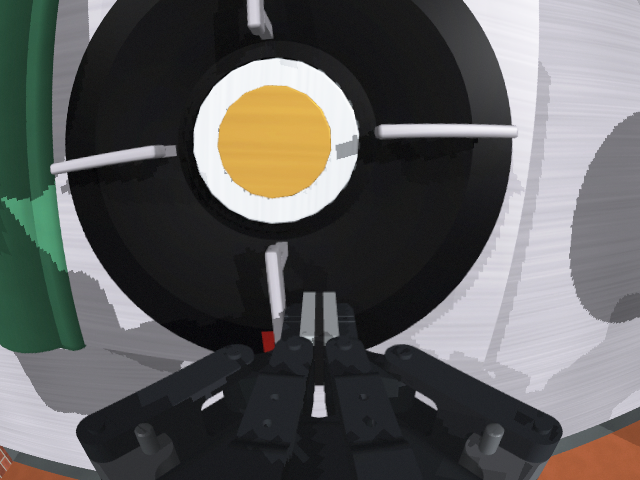

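```bash
python3 - <<'E'
from h import *
T=get_image('top');S=get_image('side')
C=np.array([.5859,.0577])
for c,box,n in((T,(210,140,340,280),'top'),(S,(220,180,390,320),'side')):
    for a,p in blobs(masks(c['img'],'red'),box,3):
        q=onplane(c,*p,.084);w=q[:2]-C; print(n,a,p.round(1),q.round(4),np.linalg.norm(w).round(4),np.degrees(np.arctan2(w[1],w[0])).round(1))
save(cv2.resize(T['img'][140:300,210:400],None,fx=3.5,fy=3.5),'top5.png')
E
```

```text
top 18 [280.2 251.3] [0.4869 0.0512 0.084 ] 0.0992 -176.2
top 8 [316.1 277.1] [ 0.4289 -0.0332  0.084 ] 0.1814 -149.9
side 7 [336.6 260. ] [0.4907 0.07   0.084 ] 0.096 172.7
```

View pics/top5.png

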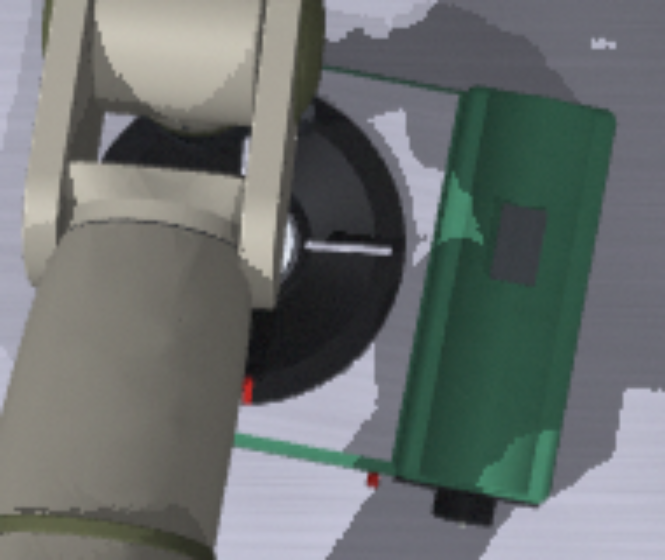

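```bash
python3 - <<'E'
from h import *
T=get_image('top');S=get_image('side')
C=np.array([.5859,.0577])
def arm(c,box,thr,z,n):
    x0,y0,x1,y1=box; g=cv2.cvtColor(c['img'],cv2.COLOR_RGB2GRAY)[y0:y1,x0:x1]
    ys,xs=np.nonzero(g>thr); 
    P=np.array([onplane(c,x+x0,y+y0,z)[:2] for x,y in zip(xs,ys)])
    vx,vy,px,py=cv2.fitLine(P.astype(np.float32),cv2.DIST_HUBER,0,.0005,.01).ravel()
    r=np.linalg.norm(P-C,axis=1)
    print(n,len(P),'line ang',np.degrees(np.arctan2(vy,vx)).round(2),'offset',((C[0]-px)*-vy+(C[1]-py)*vx).round(4),r.min().round(3),r.max().round(3))
arm(T,(299,204,323,217),110,.112,'top -y')
b=cv2.resize(T['img'][195:225,290:330],None,fx=16,fy=16,interpolation=cv2.INTER_NEAREST); save(b,'a.png')
b=cv2.resize(S['img'][205:300,240:350],None,fx=7,fy=6,interpolation=cv2.INTER_CUBIC); save(b,'b.png')
E
```

```text
top -y 47 line ang 86.36 offset -0.0014 0.049 0.099
```

View pics/a.png

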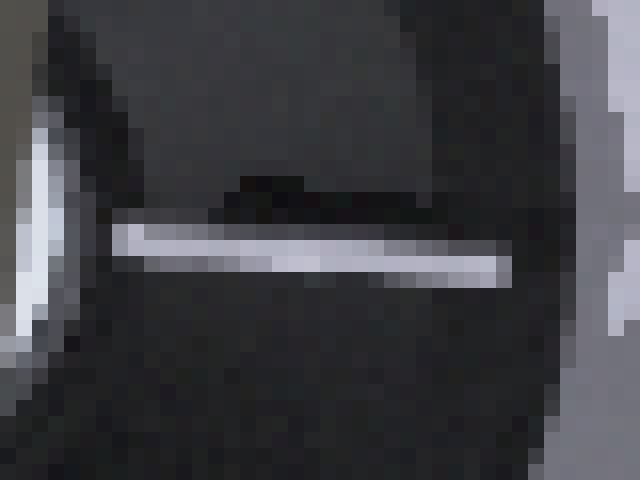

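View pics/b.png

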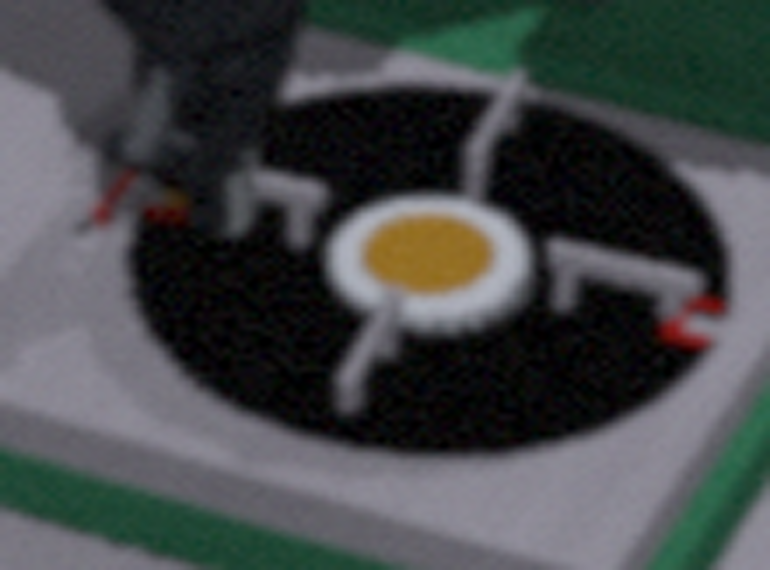

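Call:
carry_out:
  targets:
    - [[1,0,-1,0,0,0,-1],[1,0,-2,0,0,0,-2],[1,0,-4,0,0,0,-3],[1,0,-5,0,0,0,-4],[1,0,-5,0,0,0,-4]]

```text
time_s: 6.23
position: [0.6569, 0.0637, 0.1272]
tool_rot: [[0.983, -0.001, 0.182], [-0.182, -0.001, 0.983], [-0.0, -1.0, -0.001]]
ft_force: [-0.2, 0.6, -0.4]
grip_width: -0.0002
```

```bash
cat > look.py <<'E'
from h import *
import sys
k=sys.argv[1]
s=env.observe(); print({q:np.round(s[q],4).tolist() for q in ['time_s','position','ft_force']})
T=get_image('top');S=get_image('side')
C=np.array([.5859,.0577])
g=cv2.cvtColor(T['img'],cv2.COLOR_RGB2GRAY)[202:220,299:323]
ys,xs=np.nonzero(g>110)
P=np.array([onplane(T,x+299,y+202,.112)[:2] for x,y in zip(xs,ys)])
vx,vy,px,py=cv2.fitLine(P.astype(np.float32),cv2.DIST_HUBER,0,.0005,.01).ravel()
print('armline',len(P),np.degrees(np.arctan2(vy,vx)).round(2)-90)
b=cv2.resize(S['img'][205:300,240:350],None,fx=7,fy=6,interpolation=cv2.INTER_CUBIC); save(b,'b%s.png'%k)
E
python3 look.py 6
```

```text
{'time_s': 6.2333, 'position': [0.6569, 0.0637, 0.1272], 'ft_force': [-0.2285, 0.6174, -0.4189]}
armline 45 -7.6299973
```

View pics/b6.png

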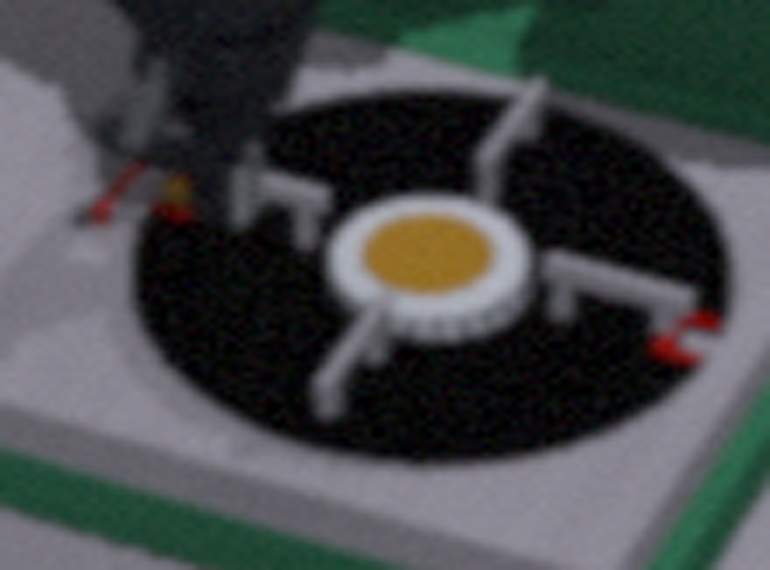

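Call:
carry_out:
  targets:
    - [[1,0,-1,0,0,0,-1],[1,0,-2,0,0,0,-2],[1,0,-2,0,0,0,-2],[1,0,-2,0,0,0,-2]]

```text
time_s: 6.67
position: [0.657, 0.0622, 0.1273]
tool_rot: [[0.977, -0.0, 0.215], [-0.215, -0.0, 0.977], [-0.0, -1.0, -0.0]]
ft_force: [0.2, 0.4, -0.4]
grip_width: -0.0001
```

```bash
python3 look.py 7; python3 - <<'E'
from h import *
save(get_image('wrist')['img'],'w7.png')
E
```

```text
{'time_s': 6.6667, 'position': [0.657, 0.0622, 0.1273], 'ft_force': [0.1956, 0.4355, -0.4285]}
armline 43 -9.010002
```

View pics/b7.png

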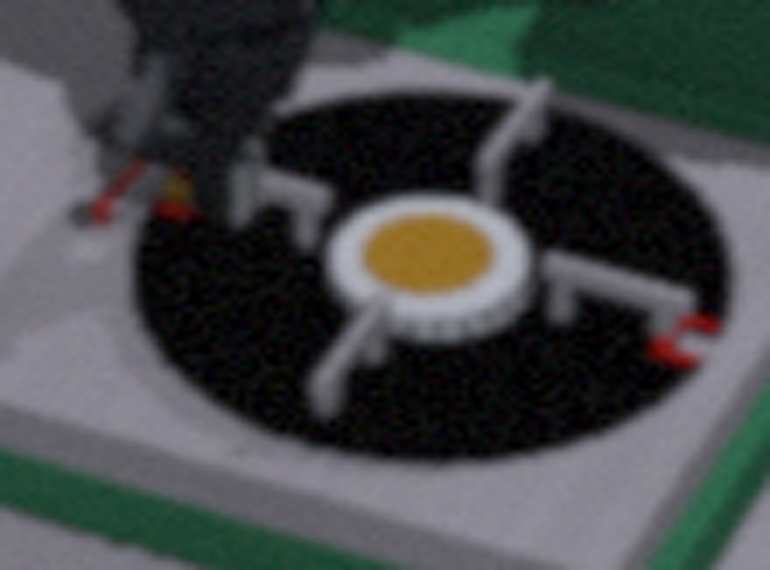

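View pics/w7.png

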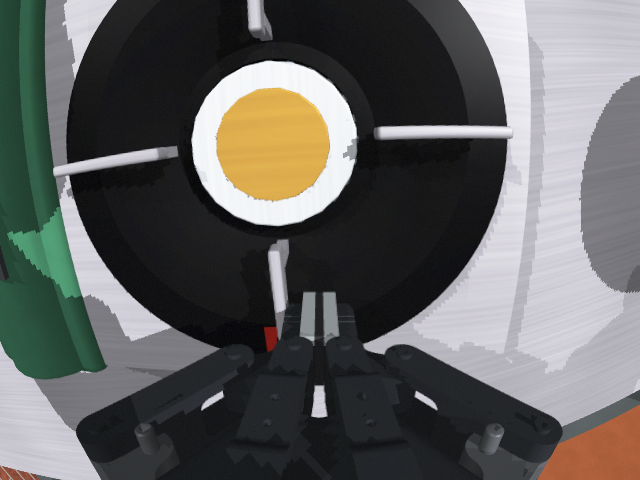

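Call:
carry_out:
  targets:
    - [[1,0,-1,0,0,0,0],[1,0,-2,0,0,0,0],[1,0,-2,0,0,0,0]]

```text
time_s: 7.07
position: [0.657, 0.0602, 0.1273]
tool_rot: [[0.977, -0.0, 0.215], [-0.215, 0.0, 0.977], [-0.0, -1.0, 0.0]]
ft_force: [-1.2, 2.1, 0.7]
grip_width: 0.0005
```

```bash
python3 look.py 8
```

```text
{'time_s': 7.0667, 'position': [0.657, 0.0602, 0.1273], 'ft_force': [-1.242, 2.0585, 0.6792]}
armline 46 -9.669998
```

View pics/b8.png

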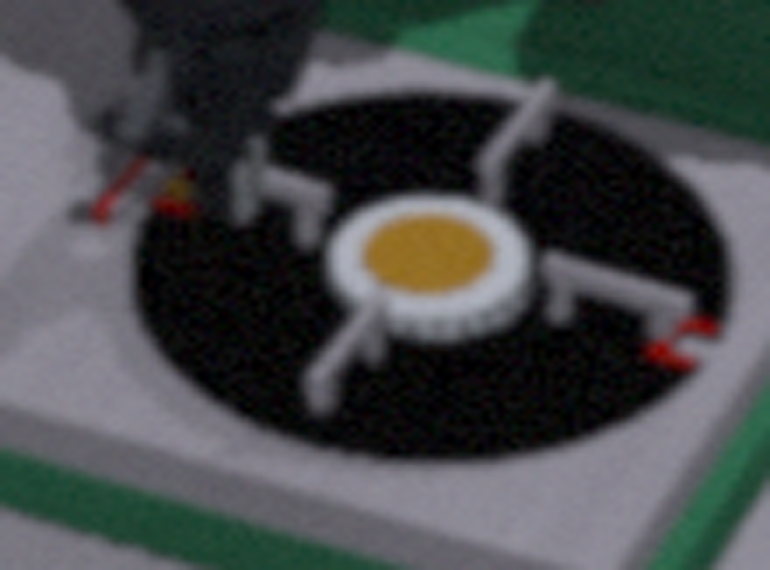

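Call:
carry_out:
  targets:
    - [[1,1,4,0,0,0,0],[1,1,8,0,0,0,0],[1,1,8,20,0,0,0],[0.6,1,8,60,0,0,2],[0.6,-10,-5,100,0,0,3],[0.6,-20,-10,120,0,0,3],[0.6,-20,-12,120,0,0,3],[0.6,-20,-12,120,0,0,3]]

```text
time_s: 7.83
position: [0.6371, 0.048, 0.2487]
tool_rot: [[0.986, 0.003, 0.164], [-0.164, -0.001, 0.986], [0.003, -1.0, -0.0]]
ft_force: [0.3, -0.6, -1.2]
grip_width: 0.0341
```

```bash
python3 look.py 9; python3 - <<'E'
from h import *
print(env.observe()['grip_width'],env.observe()['tool_rot'])
save(get_image('wrist')['img'],'w9.png')
E
```

```text
{'time_s': 7.8333, 'position': [0.6371, 0.048, 0.2487], 'ft_force': [0.3015, -0.606, -1.2122]}
armline 43 -9.5
0.0343098896002814 [[ 9.86554488e-01 -2.04406369e-03  1.63419901e-01]
 [-1.63420006e-01  1.16486510e-04  9.86556581e-01]
 [-2.03562070e-03 -9.99997904e-01 -2.19120612e-04]]
```

View pics/b9.png

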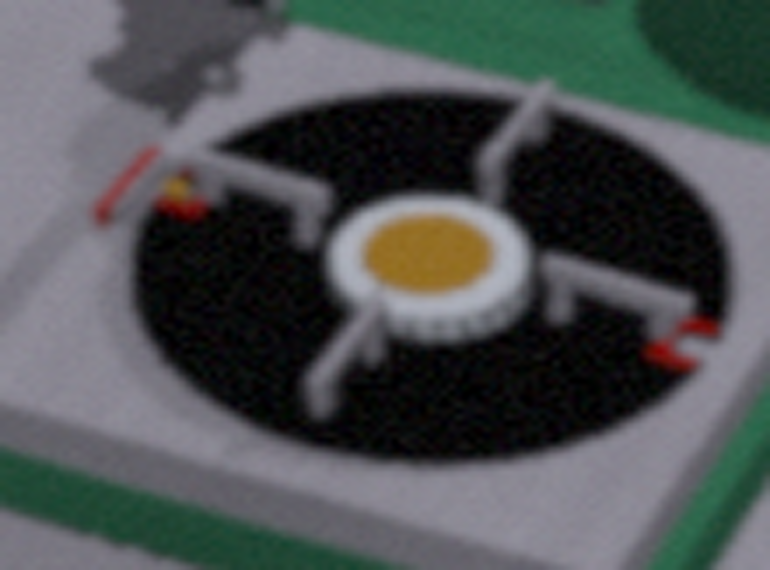

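View pics/w9.png

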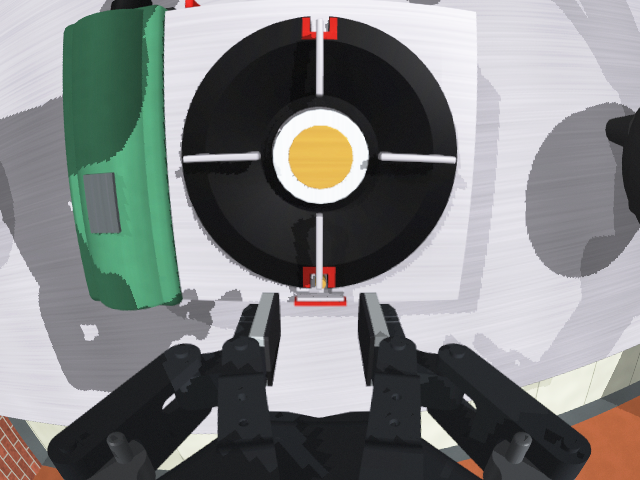

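Call:
carry_out:
  targets:
    - [[0.4,20,-3,0,0,0,0],[0.4,38,-5,0,0,0,0],[0.4,38,-5,-30,0,0,0],[0.4,38,-5,-60,0,0,0],[0.4,38,-5,-85,0,0,0],[0.4,38,-5,-105,0,0,0],[0.4,38,-5,-115,0,0,0],[0.4,38,-5,-115,0,0,0],[0.4,38,-5,-115,0,0,0]]

```text
time_s: 8.73
position: [0.6752, 0.0434, 0.1322]
tool_rot: [[0.987, -0.001, 0.163], [-0.163, 0.0, 0.987], [-0.001, -1.0, -0.0]]
ft_force: [0.3, -0.2, 0.2]
grip_width: 0.0513
```

```bash
python3 look.py 10; python3 - <<'E'
from h import *
print(env.observe()['grip_width'])
save(get_image('wrist')['img'],'w10.png')
E
```

```text
{'time_s': 8.7333, 'position': [0.6752, 0.0434, 0.1322], 'ft_force': [0.2655, -0.184, 0.2014]}
armline 57 -29.54
0.05109393606515324
```

View pics/b10.png

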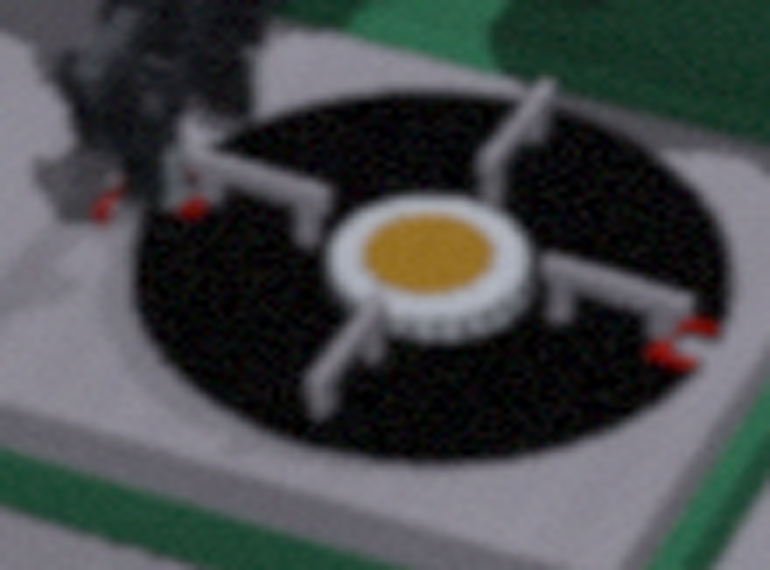

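View pics/w10.png

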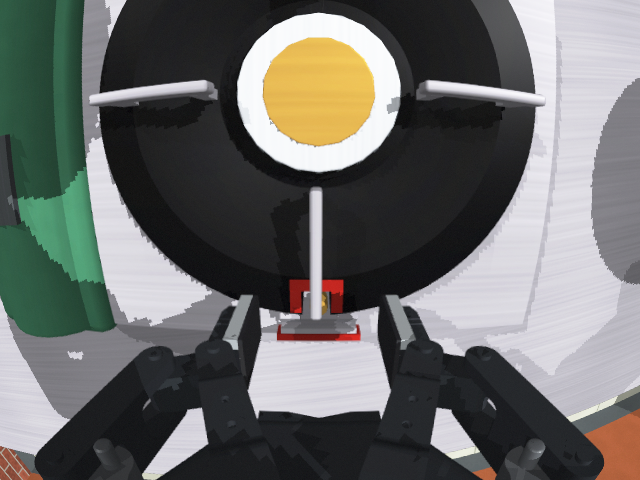

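Call:
carry_out:
  targets:
    - [[0.4,0,0,-4,0,0,0],[0.4,0,0,-8,0,0,0],[0.4,0,0,-11,0,0,0],[0.4,0,0,-14,0,0,0],[0.4,0,0,-16,0,0,0],[0.4,0,0,-18,0,0,0],[0.4,0,0,-20,0,0,0],[0.4,0,0,-20,0,0,0]]

```text
time_s: 9.55
position: [0.6749, 0.0432, 0.1119]
tool_rot: [[0.987, -0.001, 0.163], [-0.163, 0.0, 0.987], [-0.001, -1.0, -0.0]]
ft_force: [1.2, -0.1, -0.6]
grip_width: 0.0517
```

Call:
carry_out:
  targets:
    - [[0.4,0,0,-1,0,0,0],[0.4,0,0,-2,0,0,0],[0.4,0,0,-3,0,0,0],[0.4,0,0,-4,0,0,0],[0.4,0,0,-4,0,0,0]]

```text
time_s: 9.97
position: [0.6751, 0.0433, 0.1088]
tool_rot: [[0.987, 0.001, 0.163], [-0.163, 0.0, 0.987], [0.001, -1.0, 0.0]]
ft_force: [-1.2, 1.3, 3.6]
grip_width: 0.0512
```

Call:
carry_out:
  targets:
    - [[0.4,0,0,-1,0,0,0],[0.4,0,0,-2,0,0,0],[0.4,0,0,-3,0,0,0],[0.4,0,0,-4,0,0,0],[0.4,0,0,-4,0,0,0]]

```text
time_s: 10.38
position: [0.6749, 0.0432, 0.1037]
tool_rot: [[0.987, -0.001, 0.163], [-0.163, 0.0, 0.987], [-0.001, -1.0, -0.0]]
ft_force: [0.5, -0.1, 0.2]
grip_width: 0.0511
```

Call:
carry_out:
  targets:
    - [[0.4,0,0,-1,0,0,0],[0.4,0,0,-2,0,0,0],[0.4,0,0,-3,0,0,0],[0.4,0,0,-3,0,0,0]]

```text
time_s: 10.72
position: [0.6751, 0.0432, 0.1018]
tool_rot: [[0.987, 0.0, 0.163], [-0.163, -0.0, 0.987], [0.0, -1.0, -0.0]]
ft_force: [-1.4, 0.2, 4.3]
grip_width: 0.0514
```

```bash
python3 look.py 11; python3 - <<'E'
from h import *
save(get_image('wrist')['img'],'w11.png')
E
```

```text
{'time_s': 10.7167, 'position': [0.6751, 0.0432, 0.1018], 'ft_force': [-1.3598, 0.1555, 4.2685]}
armline 52 -36.47
```

View pics/b11.png

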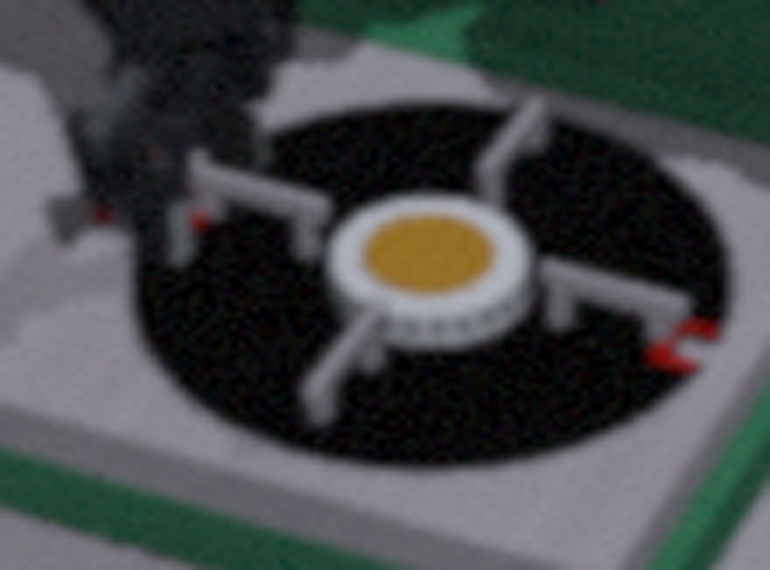

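View pics/w11.png

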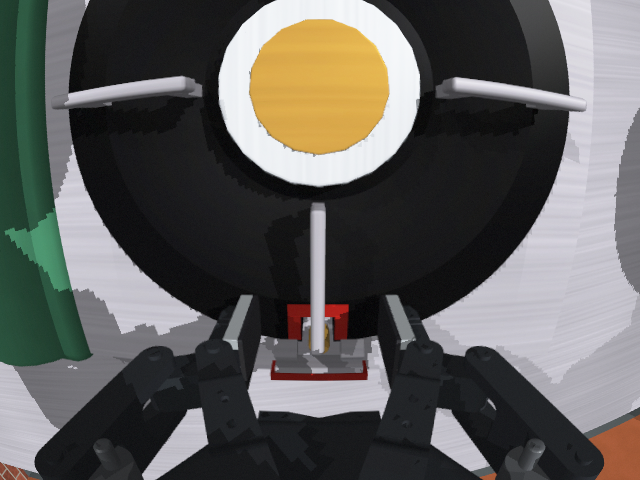

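Call:
carry_out:
  targets:
    - [[0.4,0,0,-1,0,0,0],[0.4,0,0,-2,0,0,0],[0.4,0,0,-2,0,0,0],[0.4,0,0,-2,0,0,0]]

```text
time_s: 11.2
position: [0.6751, 0.0432, 0.1018]
tool_rot: [[0.987, 0.002, 0.163], [-0.163, -0.0, 0.987], [0.002, -1.0, -0.0]]
ft_force: [-7.2, 0.6, 16.9]
grip_width: 0.0516
```

Call:
carry_out:
  targets:
    - [[0.4,0,0,-1,0,0,0],[0.4,0,0,-2,0,0,0],[0.4,0,0,-2,0,0,0]]

```text
time_s: 11.45
position: [0.6751, 0.0432, 0.1017]
tool_rot: [[0.987, 0.003, 0.163], [-0.163, -0.001, 0.987], [0.003, -1.0, -0.0]]
ft_force: [-12.6, 0.5, 28.2]
grip_width: 0.051
```

Call:
carry_out:
  targets:
    - [[0.4,0,0,4,0,0,0],[0.4,0,0,10,0,0,0],[0.4,0,0,40,0,0,0],[0.4,0,0,80,0,0,0],[0.4,-20,3,120,0,0,0],[0.4,-40,6,150,0,0,0],[0.4,-40,6,150,0,0,0],[0.4,-40,6,150,0,0,0]]

```text
time_s: 12.12
position: [0.635, 0.0494, 0.2496]
tool_rot: [[0.987, 0.004, 0.163], [-0.163, -0.0, 0.987], [0.004, -1.0, 0.0]]
ft_force: [0.3, -0.4, -0.5]
grip_width: 0.0515
```

```bash
python3 look.py 12; python3 - <<'E'
from h import *
im=get_image('wrist')['img'];save(im,'w12.png'); save(cv2.resize(im[200:330,230:410],None,fx=4.4,fy=4.4,interpolation=cv2.INTER_CUBIC),'w12z.png')
E
```

```text
{'time_s': 12.1167, 'position': [0.635, 0.0494, 0.2496], 'ft_force': [0.2607, -0.4192, -0.4849]}
armline 42 -10.940002
```

View pics/b12.png

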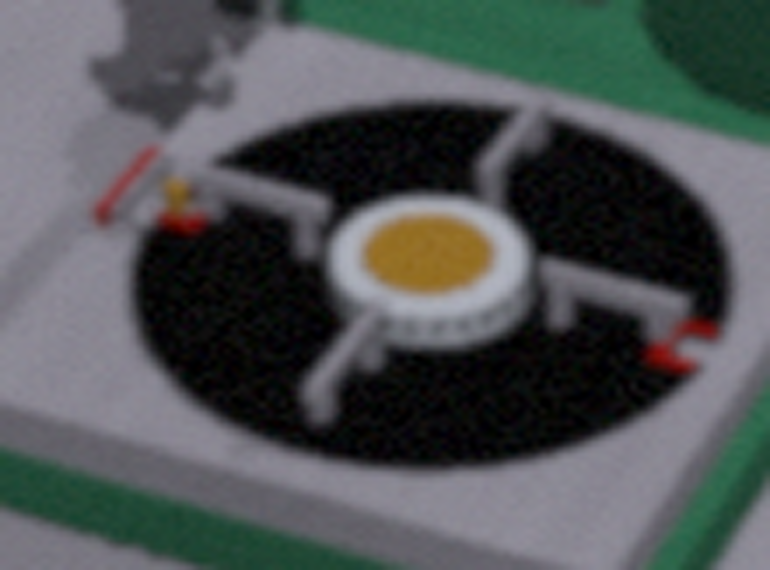

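View pics/w12z.png

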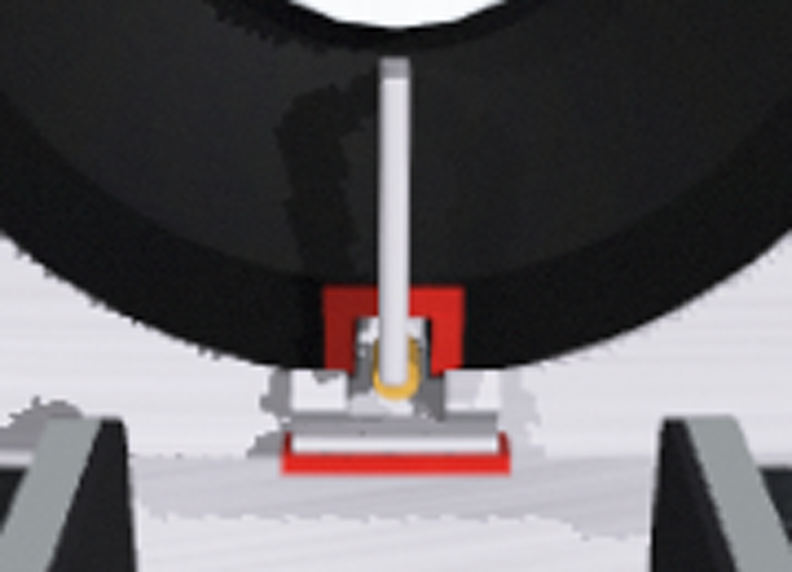

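```bash
python3 - <<'E'
from h import *
S=get_image('side'); C=np.array([.5859,.0577]); th=np.radians(-9.4)
im=cv2.resize(S['img'][205:300,240:350],None,fx=7,fy=6,interpolation=cv2.INTER_CUBIC)
def P(r,a,z): return [C[0]+r*np.cos(th+a),C[1]+r*np.sin(th+a),z]
def dr(pts,col):
    for u,v in proj(S,pts): cv2.circle(im,(int((u-240+.5)*7),int((v-205+.5)*6)),2,col,-1)
dr([P(r,k*np.pi/2,.108) for k in range(4) for r in(42,98)] if 0 else [P(r/1000,k*np.pi/2,.108) for k in range(4) for r in(42,98)],(0,255,0))
dr([P(.108,a,.083) for a in np.linspace(0,2*np.pi,60)],(0,255,255))
dr([P(.108,a,.092) for a in np.linspace(-1,1,15)],(255,0,255))
dr([P(.108,a,.080) for a in np.linspace(-1,1,15)],(255,255,0))
save(im,'c12.png')
E
```

```text
(no output)
```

View pics/c12.png

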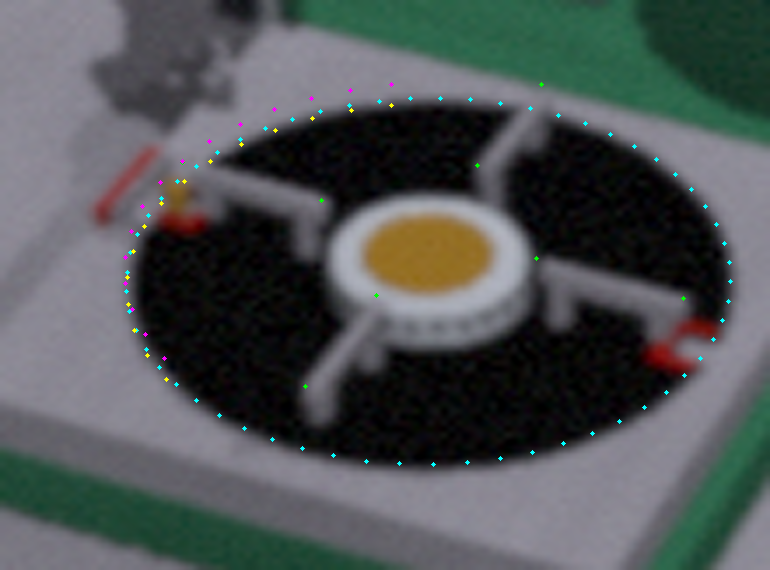

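View pics/w12.png

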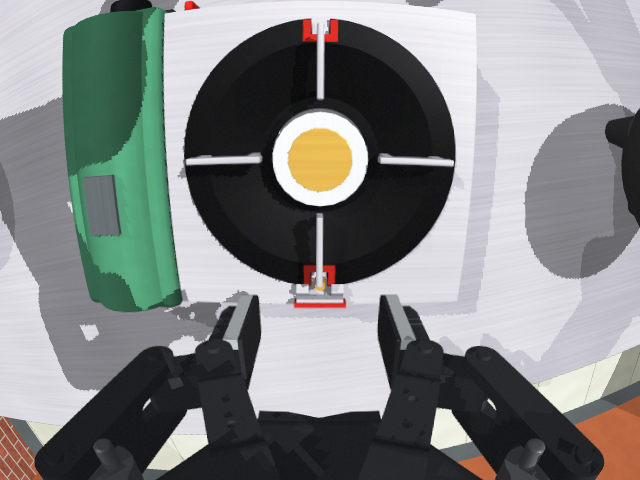

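```bash
python3 - <<'E'
from h import *
T=get_image('top'); save(T['img'],'top13.png')
print(env.observe()['ft_force'], env.close_job())
E
```

```text
the job is handed in; nothing more can be done
[ 0.05448748 -1.04919698 -0.62340318] None
```

View pics/top13.png

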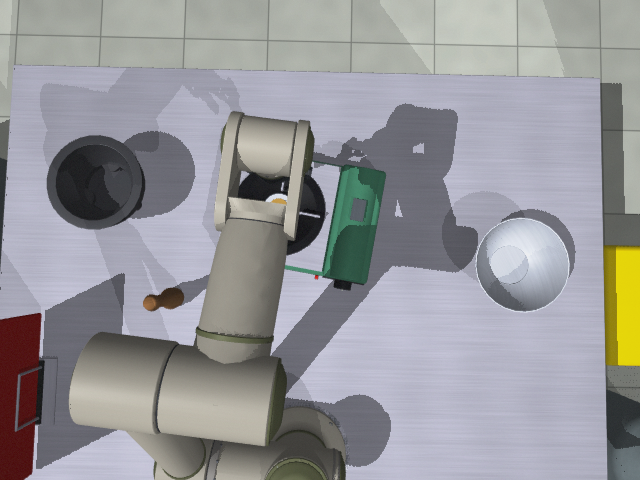

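The pan support now appears seated and level, with a red-edged notch over the pin. I handed the job in at about 12 s of the 48 s limit. I pushed its +x arm about 80° clockwise with the closed fingertips until that notch dropped over the pin. Then I pressed the rim down on both sides of the pin with the parted fingertips.

**What the last checks showed:**
- **Seating:** In the side view the rim outline matches the predicted seated circle (rim top 83 mm up) all the way round. The pin stands up through the notch.
- **Snap:** The press force dropped from 3.6 N to 0.2 N as the rim went down about 7 mm. It then met a hard stop, which I pressed to 28 N without further movement. I judged the snap from this; the wrist view fits the noses lying over the rim edge, but is too coarse to prove it.
- **Surroundings:** The molcajete, pestle and bowl are in the same image positions as at the start. The gripper was about 0.15 m above the stove at hand-in, touching nothing.

**What disagreed:**
- **Drop while pressing:** I expected about 8.5 mm of travel and measured about 7 mm.
- **Arm tops:** They appear 1–2 mm off the prediction in the side view, all in the same direction. That is within the camera calibration error.
- **Turn angle:** The last arm-line reading was -10.9°, against -9.5° before the press and about -9.4° for the pin. The robot partly blocked that view, and the notch has about 1.4° of play.

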